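Set the microscope lamp and hold the shutter paddle half down

TASK

Set the microscope's lamp: move the slide grip on the lamp control unit until it is in line with the small steel pointer beside its track. Only then press the hinged, spring-loaded shutter paddle half-way down and keep it held there, never going right to the bottom; you finish while still holding it half down. Do not shift the pointer, press the round camera button or disturb the labware standing around.

Things in the scene. Friction and masses are not known exactly. Their poses are not given: they have to be found in the camera images.
- lamp_unit: Lamp control unit: a fixed cream case 120 x 200 x 60 mm (x, y, height) with a slide grip on top. Origin: centre of its underside. Its z axis is up, its y axis runs along the slide track; the whole unit may be turned about the vertical.
- lamp_slider_top (a point): Centre of the top of the black slide grip: 24 mm across the track (x), 18 mm along it (y), 34 mm tall, from height 61 mm to 95 mm, a white line across its top. It slides 120 mm along the lamp unit's y, centred on the unit's length, 12 mm to the -x side of its middle; about 1.5 N of friction, stays where left. Axes as the lamp unit's.
- lamp_slider (a joint): Position of the slide grip along its track, 0 to 0.12 m, growing towards the lamp unit's +y. 0 is the -y end. It starts near that end.
- index_tip (a point): Tip of the small steel pointer (18 x 17 mm, top at height 69 mm) on the lamp unit's top, on the +x side of the track. The tip points in -x at the track, 34 mm from the line of the grip's middle. The grip is set when its middle and this tip have the same coordinate along the unit's y. The pointer is stiff and stays put unless shoved hard. Axes as the lamp unit's.
- shutter_unit: Shutter switch: a fixed cream base 130 x 70 x 20 mm, the paddle hinged between two cheeks (to height 46 mm) at its +x end. Its origin lies on the underside; from it the base spans x from -100 to +30 mm and y from -35 to +35 mm. z is up; the whole unit may be turned about the vertical.
- shutter_pad (a point): Middle of the ribbed pressing place on top of the black paddle (88 x 46 x 8 mm), 70 mm from its hinge (unit x = +15 mm, height 35 mm) towards the unit's -x. Free, the paddle slopes up 0.36 rad and this point is at height 63 mm; half-way about 51 mm; at the bottom, paddle level, 39 mm. Its spring takes about 3 N here to start, 6 N half-way, 9 N at the bottom.
- shutter_key (a joint): Angle of the paddle in rad: 0 free (up), 0.36 right at the bottom, 0.18 half-way.
- camera_button (a joint): Travel (m) of the round camera push button, diameter 24 mm in a round grey housing of 40 mm, 22 mm high; 0 is up, 0.005 pressed. Not to be pressed.
- camera_button_top (a point): Centre of the top of the round camera button, a bystander.
- flask_center (a point): Bystander: clear culture flask lying flat, 58 x 117 x 28 mm with an orange cap at its +y end; this point is 13 mm above the surface, about the middle.
- dishes_center (a point): Bystander: stack of clear Petri dishes, 92 mm across and 44 mm high; its centre.
- objective_center (a point): Bystander: steel microscope objective standing on the bench, 34 mm across, 48 mm high; its centre.
- oil_center (a point): Bystander: small amber bottle with black cap, 30 mm across, 68 mm high; its centre.
- slide_box_center (a point): Bystander: blue slide box 85 x 100 x 32 mm; its centre.
Not all that is in view belongs to the job. Leave any orange or pink look-alike of the shutter_unit alone. Leave any red look-alike of the lamp_unit alone.

How it is judged:
By the outcome, as a careful person would: the job done as asked, in the order asked, and still so for the second after the job is handed in, while the arm keeps its last pose, push and grip.
It also fails if it takes over 48 s, if anything falls off the work surface, if the arm or the gripper's body presses on something with over 40 N, if the wrist force passes 120 N, or if a joint passes its speed limit or range.

ROBOT

A 6-joint arm with a two-finger parallel gripper is mounted at the origin on the work surface. World frame = base frame: x ahead of the robot, y to its left, z up, the work surface at z = 0. Lengths are in m, angles in rad, forces in N, time in s.
With the tool pointing down it reaches from about 0.35 to 0.875 m from the base axis. Payload 4.2 kg.
Tool frame: the origin (TCP) lies midway between the tips of the shut fingers; the grasp point (between the pads) lies 19 mm behind it; z points along the fingers, y is the line along which they close (so a half turn about z gives the same grasp; the last joint's range is limited). The gripper opens to 87 mm and grips with 3 to 60 N. Pads are 19 mm wide; open, the fingers measure 117 mm over their backs; the gripper's body (75 mm by 190 mm) begins 51 mm behind the grasp point.
Start: joints at [1.48, 0.385, 0.008, 0, -1.194, -0.259], TCP at [0.214, 0.587, 0.223] pointing down, gripper open.
Joint ranges: [-3.14, 3.14], [-1.21, 2.06], [-1.07, 1.41], [-3.16, 2.05], [-2.99, -0.16], [-3.1, 3.1]. Speed limits (rad/s): [2.79, 2.79, 3.14, 3.14, 3.14, 3.14].

INTERFACE

Orientations are given as a rotation vector (axis times angle).
In Python, from station import arm, cams gives the robot as it stands.
- The arm moves only by the tool servo_tool, never from a script. Its arguments are lists of equal length, an entry for each row: "linear": the shift along the world's x, y, z in m, a list of three; "rotation": the turn, a rotation vector about the world's x, y, z in rad, a list of three; "grip": the opening, from 0 (shut) to 1 (fully open). A call has 1 to 10 rows; each row shifts and turns the commanded pose from where the row before left it; what a row does not reach is not made up. A row lasts 1/8 s, in which the tool goes at most 62.5 mm and 10.7 degrees, less where a joint would pass 70% of its speed; a pose out of reach is approached as far as the arm can. A call is refused whole if a number of a shift passes 0.0625 or a number of a turn 0.188, either way. A call with a gripper value outside its range is refused whole. The fingers move at their own pace and stop on an object; the grip force is fixed at half the most. Time passes only in rows, so rows that do not move let the fingers close. It gives the time, the measured TCP pose, the force, the opening and the grip force at its end, in the units of the state.
- arm.get_obs(): the state, without advancing time (a new reading comes with each control period).
- cams.get_image(name): name is "scene" or "top" or "wrist"; returns (picture, depth): 400x640x3 uint8, blue, green, red; 400x640 float32, m along the optical axis (not along the pixel's ray), 0 where there is no reading.
- cams.camera_model(name): a dict with "vertical_fov" (degrees; the focal length in pixels is half the picture's height over the tangent of half this angle, whatever the lens; pixels are square), "cx", "cy" (the principal point, pixels), "xyz" and "attitude" of the camera in the world; the wrist camera has in their place "hand_eye" (4x4, takes a point from camera to tool coordinates, whose origin is the TCP and whose axes are the flange's). Camera axes: x right, y down, z forward; pixel columns grow to the right and rows downward; lengths in m; the calibration is good to about 2 mm. The wrist camera is an equidistant fisheye: a pixel r from the principal point sees the ray r / f radians off the axis. A picture is of the moment at which its call begins: read the wrist's pose just before it. camera_model takes no time and is no camera call.
- arm.finish_job(): hands the job in; it is judged then, once.
The state is a dict: "t": time; "q": joint angles; "qvel": joint speeds; "effort": joint torques, N m; "position": TCP position; "ee_rot": TCP orientation; "contact_force": force on the tool from outside, world axes, zero at the start; "torque": the same for the moment, N m; "finger_gap": finger opening in m; "grip_force": force on a finger pad.
Only numpy, scipy, OpenCV 4.12 (cv2) and the standard library are available. Lean on these libraries where they do the work, as an engineer would, in place of code of your own. Each camera call takes 0.05 s, during which the arm holds its last target. There are 200 camera calls.

## Working session

There is one attempt and no reset: what is moved stays moved. The work goes in short steps, Python scripts to look and compute and a tool call to move; the robot and the scene stay as the last step left them, time stands still between calls to the robot, and variables do not carry over. Pictures are saved under pics/ and viewed, at most 10 in all, crops included, and the job is handed in when it is done.

Besides the shell and the picture viewer there is one more tool, called after ">>>" by a JSON object that holds its "op" and its "data", one argument or row to a line. servo_tool: Moves the arm, as the interface text tells. Its arguments: {"type":"object","properties":{"linear":{"type":"array","items":{"type":"array","items":{"type":"number"}}},"rotation":{"type":"array","items":{"type":"array","items":{"type":"number"}}},"grip":{"type":"array","items":{"type":"number"}}},"required":["linear","rotation","grip"]}

```bash
mkdir -p pics
cat > h.py <<'E'
import numpy as np,cv2
from scipy.spatial.transform import Rotation as R
from station import arm,cams
def rot(a):
    a=np.array(a,float)
    return a if a.shape==(3,3) else R.from_rotvec(a).as_matrix() if a.size==3 else R.from_quat(a).as_matrix()
def cloud(n):
    im,d=cams.get_image(n);m=cams.camera_model(n)
    f=200/np.tan(np.radians(m['vertical_fov'])/2)
    v,u=np.mgrid[:400,:640]
    P=np.dstack([(u-m['cx'])/f*d,(v-m['cy'])/f*d,d])@rot(m['attitude']).T+np.array(m['xyz'])
    P[d==0]=np.nan
    return im,d,P
E
python3 - <<'E'
from h import *
for n in('top','scene'):
    print(cams.camera_model(n))
    im,d,P=cloud(n);np.savez(f'{n}.npz',im=im,d=d,P=P);cv2.imwrite(f'pics/{n}0.png',im)
print(cams.camera_model('wrist'));print(arm.get_obs())
E
```

```text
{'vertical_fov': 56.87009531860093, 'cx': 316.8711413679506, 'cy': 197.56887850682043, 'xyz': array([ 0.35292384, -0.00351464,  1.38318395]), 'attitude': array([-2.15767726,  2.13323938, -0.11751932])}
{'vertical_fov': 54.35512538687744, 'cx': 316.7353530727157, 'cy': 195.78068102287327, 'xyz': array([0.81951132, 0.53260961, 0.99143366]), 'attitude': array([-0.73410693, -2.77912046,  0.84665304])}
{'vertical_fov': 65.70646984690485, 'cx': 322.0821351441437, 'cy': 196.61813890594138, 'hand_eye': array([[-5.13317888e-04, -9.64481365e-01, -2.64150400e-01,
         7.19162956e-02],
       [ 9.99999737e-01, -3.59960864e-04, -6.28968225e-04,
         1.42245282e-04],
       [ 5.11544326e-04, -2.64150653e-01,  9.64481296e-01,
        -1.61470811e-01],
       [ 0.00000000e+00,  0.00000000e+00,  0.00000000e+00,
         1.00000000e+00]])}
{'t': 0.1, 'q': array([ 1.47959117e+00,  3.85473988e-01,  6.78646367e-03, -4.37097029e-04,
       -1.19400533e+00, -2.58581316e-01]), 'qvel': array([ 0.00096996, -0.00130356,  0.00315118, -0.00050083, -0.00145379,
        0.00223107]), 'effort': array([-6.59493271e-04, -3.91691208e+01,  1.87934625e+01,  4.23190132e+00,
        1.34722661e-02, -6.60255978e-05]), 'position': array([0.21399695, 0.58665797, 0.22158149]), 'ee_rot': array([ 3.09172947e+00, -5.46561009e-01, -3.86695755e-04]), 'contact_force': array([-0.2832137 ,  0.44858647,  0.58293075]), 'torque': array([ 0.03152549, -0.01859811, -0.01332153]), 'grip_force': 0.0, 'finger_gap': 0.0870035262148392}
```

View pics/top0.png

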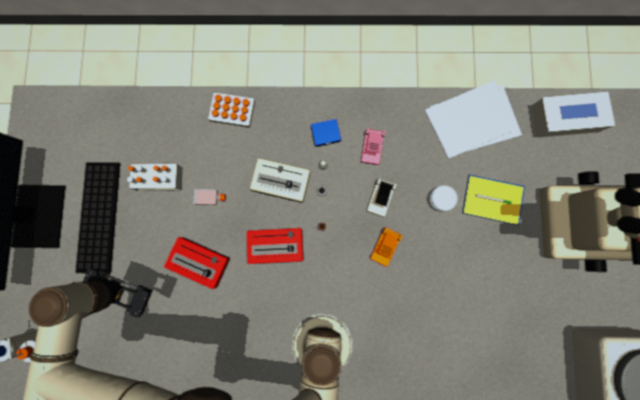

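View pics/scene0.png

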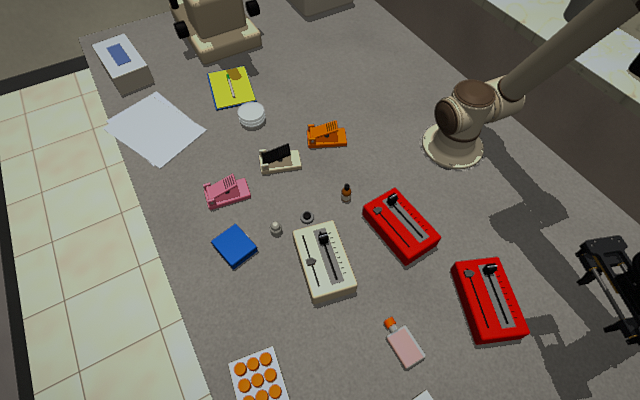

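Run:
```python
from h import *
T=np.load('top.npz');S=np.load('scene.npz')
def crop(im,x0,y0,w,h,k):return cv2.resize(im[y0:y0+h,x0:x0+w],None,fx=k,fy=k,interpolation=cv2.INTER_CUBIC)
a=crop(T['im'],244,150,70,58,5);b=crop(T['im'],355,165,50,58,5)
c=crop(S['im'],285,212,80,100,3);d=crop(S['im'],250,135,60,50,5)
o=np.zeros((600,650,3),np.uint8);o[:290,:350]=a;o[:290,350:600]=b;o[290:590,:240]=c;o[290:540,250:550]=d
cv2.imwrite('pics/crop.png',o)
for n,D,(x0,y0,w,h) in(('top',T,(244,150,70,58)),('scene',S,(285,212,80,100))):
    P=D['P'][y0:y0+h,x0:x0+w].reshape(-1,3);z=P[:,2]
    m=(z>.054)&(z<.066);q=P[m][:,:2].astype(np.float32);r=cv2.minAreaRect(q);print(n,'lamp',m.sum(),r,np.median(z[m]))
    t=z>.082;print('grip',t.sum(),P[t].mean(0),z[t].max() if t.any() else 0)
    t=(z>.0655)&(z<.075);print('ptr',t.sum(),P[t].mean(0))
for n,D,(x0,y0,w,h) in(('top',T,(355,165,50,58)),('scene',S,(250,135,60,50))):
    P=D['P'][y0:y0+h,x0:x0+w].reshape(-1,3);I=D['im'][y0:y0+h,x0:x0+w].reshape(-1,3);z=P[:,2]
    m=(z>.012)&(z<.09);print(n,'sh',cv2.minAreaRect(P[m][:,:2].astype(np.float32)))
    m=(z>.015)&(z<.025);print('base',m.sum(),cv2.minAreaRect(P[m][:,:2].astype(np.float32)))
    m=(z>.03)&(I.max(1)<70)&(z<.1);q=P[m];print('pad',m.sum(),q.mean(0),z[m].min(),z[m].max(),cv2.minAreaRect(q[:,:2].astype(np.float32)),'hi',q[q[:,2]>np.percentile(q[:,2],85)].mean(0),'lo',q[q[:,2]<np.percentile(q[:,2],15)].mean(0))
```

```text
top lamp 1623 ((0.5918582677841187, 0.16255933046340942), (0.20033802092075348, 0.11974333971738815), 77.39611053466797) 0.05956956275969838
grip 37 [0.57093404 0.12542253 0.09402621] 0.10050184389265282
ptr 46 [0.60021516 0.15397762 0.06769967]
scene lamp 3048 ((0.5935026407241821, 0.16014662384986877), (0.20106184482574463, 0.12016139924526215), 77.42181396484375) 0.06080154442165808
grip 75 [0.5743963  0.12536694 0.09359772] 0.09858151621252742
ptr 78 [0.61399082 0.15642956 0.06858754]
top sh ((0.5346704125404358, -0.21223124861717224), (0.06923234462738037, 0.12987132370471954), 71.29917907714844)
base 284 ((0.5347621440887451, -0.21204544603824615), (0.06888554990291595, 0.12984058260917664), 71.38932800292969)
pad 245 [ 0.5437107  -0.21597801  0.05450407] 0.03394976995427301 0.07308324476266859 ((0.5433956980705261, -0.21696075797080994), (0.0425424724817276, 0.08476363867521286), 70.87078094482422) hi [ 0.51126103 -0.2063004   0.06837759] lo [ 0.57466394 -0.22890304  0.04029272]
scene sh ((0.5060498118400574, -0.21411985158920288), (0.10508329421281815, 0.20302912592887878), 88.55948638916016)
base 458 ((0.5050933361053467, -0.2127056121826172), (0.20380020141601562, 0.10268329083919525), 0.1241864338517189)
pad 342 [ 0.54771951 -0.21598685  0.05477897] 0.030535427326944475 0.07275545128728489 ((0.5462111234664917, -0.21771305799484253), (0.06236223131418228, 0.09028320014476776), 75.7312240600586) hi [ 0.5131979  -0.20489385  0.06953555] lo [ 0.57845991 -0.22649066  0.03987524]
```

View pics/crop.png

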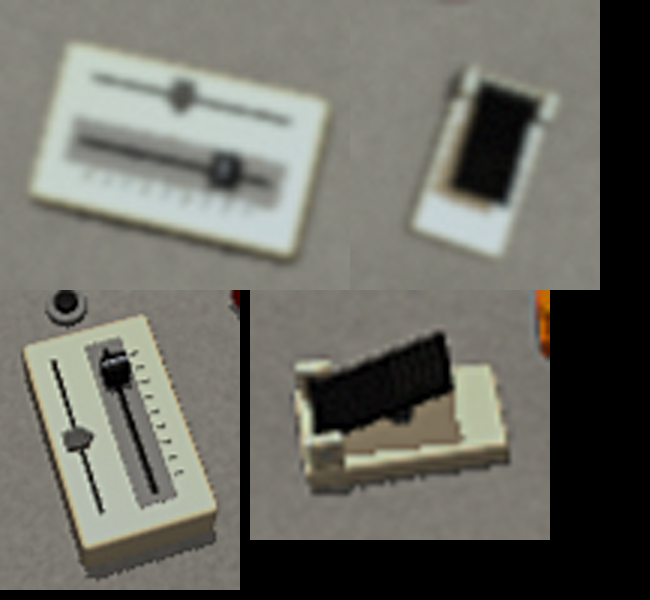

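>>> {"op": "servo_tool", "data": {
  "linear": [
    [0.03, -0.0385, 0],
    [0.03, -0.0385, 0],
    [0.03, -0.0385, 0],
    [0.03, -0.0385, 0],
    [0.03, -0.0385, 0],
    [0.03, -0.0385, 0],
    [0.03, -0.0385, 0],
    [0.03, -0.0385, 0],
    [0.03, -0.0385, 0],
    [0.03, -0.0385, 0]
  ],
  "rotation": [
    [0, 0, 0.013],
    [0, 0, 0.013],
    [0, 0, 0.013],
    [0, 0, 0.013],
    [0, 0, 0.013],
    [0, 0, 0.013],
    [0, 0, 0.013],
    [0, 0, 0.013],
    [0, 0, 0.013],
    [0, 0, 0.013]
  ],
  "grip": [1, 1, 1, 1, 1, 1, 1, 1, 1, 1]
}}

```text
t: 1.35
position: [0.5147, 0.2007, 0.2222]
ee_rot: [3.122, -0.344, -0.001]
contact_force: [-0.2, 1.1, 0.1]
finger_gap: 0.0871
grip_force: 0.0
```

>>> {"op": "servo_tool", "data": {
  "linear": [
    [0.03, -0.0385, 0],
    [0.025, -0.0385, 0],
    [0, 0, 0],
    [0, 0, 0]
  ],
  "rotation": [
    [0, 0, 0],
    [0, 0, 0],
    [0, 0, 0],
    [0, 0, 0]
  ],
  "grip": [1, 1, 1, 1]
}}

```text
t: 1.85
position: [0.5687, 0.1251, 0.222]
ee_rot: [3.122, -0.345, -0.002]
contact_force: [-0.3, -0.2, -0.1]
finger_gap: 0.0871
grip_force: 0.0
```

```bash
cat >> h.py <<'E'
def wcloud(z=None):
    o=arm.get_obs();im,d=cams.get_image('wrist');m=cams.camera_model('wrist')
    f=200/np.tan(np.radians(m['vertical_fov'])/2)
    v,u=np.mgrid[:400,:640];a=u-m['cx'];b=v-m['cy'];r=np.hypot(a,b)+1e-9;t=r/f
    D=np.dstack([a/r*np.tan(t),b/r*np.tan(t),np.ones_like(r)])
    H=np.array(m['hand_eye']);Rt=rot(o['ee_rot']);p=np.array(o['position'])
    C=Rt@H[:3,3]+p;W=D@(Rt@H[:3,:3]).T
    return im,d,C+W*d[...,None],C,W
def onz(C,W,z):return C+W*((z-C[2])/W[...,2])[...,None]
E
python3 - <<'E'
from h import *
print(arm.get_obs())
im,d,P,C,W=wcloud();np.savez('w1.npz',im=im,d=d,P=P,C=C,W=W);cv2.imwrite('pics/w1.png',im)
E
```

```text
{'t': 1.85, 'q': array([ 4.94377442e-01,  3.13298110e-01, -1.00113169e-01, -3.73392393e-04,
       -1.15846263e+00,  8.56369300e-01]), 'qvel': array([ 0.02519443, -0.00969269, -0.00087702,  0.00191808, -0.00027951,
        0.00064923]), 'effort': array([-6.74267225e-01, -3.49336731e+01,  1.85832131e+01,  4.12878916e+00,
        7.96414982e-02, -4.43505269e-04]), 'position': array([0.56873178, 0.1251429 , 0.22203345]), 'ee_rot': array([ 3.12224139e+00, -3.45153622e-01, -1.69791249e-03]), 'contact_force': array([-0.32587776, -0.22619881, -0.11846848]), 'torque': array([ 0.03088864,  0.0445209 , -0.00372284]), 'grip_force': 0.0, 'finger_gap': 0.08713596973046951}
```

View pics/w1.png

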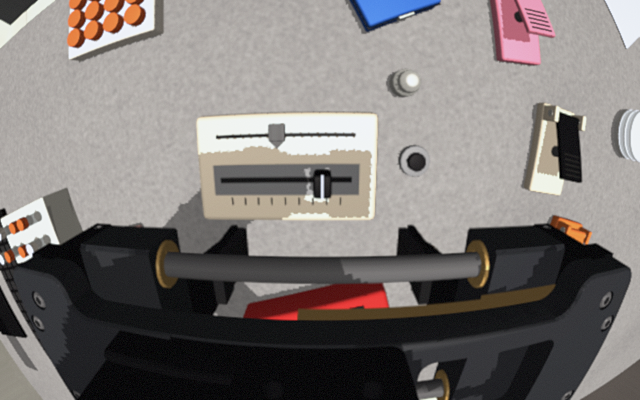

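Run:
```python
from h import *
w=np.load('w1.npz');im,d,P,C,W=[w[k] for k in('im','d','P','C','W')]
g=im.max(2).astype(int)
z=P[...,2];sub=np.zeros(z.shape,bool);sub[105:228,190:385]=1
m=sub&(z>.054)&(z<.066);r=cv2.minAreaRect(P[m][:,:2].astype(np.float32));print(r)
# sharper: case outline at z=.06 by brightness vs floor
yaw=np.radians(r[2] if r[1][0]>r[1][1] else r[2]-90); ey=np.array([np.cos(yaw),np.sin(yaw)]);ey*=np.sign(ey[1]);ex=np.array([ey[1],-ey[0]]);c=np.array(r[0])
U=lambda X:((X[...,:2]-c)@ex,(X[...,:2]-c)@ey)
Q=onz(C,W,.069);s=np.zeros_like(sub);s[120:152,262:292]=1
hsvs=im[...,0].astype(int)
mp=s&(g<175)&(g>60);x,y=U(Q)
for v in range(120,152):
    q=np.where(mp[v])[0]
    if len(q): print(v,q.min(),q.max(),round(x[v,q].mean(),4),round(y[v,q].min(),4),round(y[v,q].max(),4))
Q=onz(C,W,.095);x,y=U(Q)
print(g[166:204:3,310:336])
s=np.zeros_like(sub);s[165:202,312:332]=1
gm=s&(z>.088);print('grip depth',gm.sum(),x[gm].mean(),y[gm].mean(),y[gm].min(),y[gm].max(),Q[gm].mean(0))
```

```text
((0.5918504595756531, 0.16100189089775085), (0.19959023594856262, 0.11847705394029617), 77.39582061767578)
123 281 282 0.0482 0.0005 0.0015
124 270 284 0.0473 -0.0015 0.0128
125 268 284 0.0463 -0.0015 0.0149
126 268 284 0.0452 -0.0015 0.0149
127 268 284 0.0442 -0.0015 0.015
128 268 284 0.0432 -0.0015 0.015
129 268 284 0.0422 -0.0015 0.015
130 268 284 0.0411 -0.0015 0.015
131 268 284 0.0401 -0.0014 0.0151
132 268 284 0.0391 -0.0014 0.0151
133 266 291 0.038 -0.0086 0.0172
134 262 291 0.037 -0.0085 0.0214
135 268 291 0.0359 -0.0085 0.0152
136 262 291 0.035 -0.0085 0.0215
137 267 285 0.0339 -0.0024 0.0163
138 268 284 0.0329 -0.0013 0.0152
139 269 284 0.0319 -0.0013 0.0142
140 269 284 0.0308 -0.0013 0.0142
141 270 283 0.0298 -0.0002 0.0132
142 271 282 0.0288 0.0008 0.0122
143 272 281 0.0277 0.0019 0.0112
144 273 280 0.0267 0.0029 0.0102
145 274 279 0.0257 0.004 0.0092
146 275 278 0.0247 0.005 0.0082
147 275 277 0.0236 0.0061 0.0082
148 275 276 0.0226 0.0072 0.0082
[[102 101 101 100 103 102 103 101 103 103 102 102 103 101 101 104 103 106
  105 104 102 101  99 102 102 100]
 [137 108 103 103
[... 727 characters left out ...]
4  89 102 102 100]
 [171 154 117  61  26  31  36  38  38  36 122 235 246 194  90  35  41  41
   42  29  34  66  89  99 101 102]
 [179 182 157  91  34  25  34  35  30  36 121 233 246 196  92  29  36  38
   35  31  27  65  91 102 105 101]
 [247 247 234 157  75  31  24  24  19  24 117 233 244 191  85  19  22  24
   22  30  74 146 178 184 184 185]
 [245 217 139 161 239 245 239 234 234 234 234 243 247 242 233 195 150 183
  209 192 184 185 186 185 185 187]
 [195 170 121 116 174 188 183 192 201 207 206 206 197 184 178 152 115 154
  194 188 183 185 185 185 183 185]]
grip depth 450 -0.011106509889257604 -0.03990740810821917 -0.04860362846924511 -0.031258274595585195 [0.57230323 0.12447982 0.095     ]
```

>>> {"op": "servo_tool", "data": {
  "linear": [
    [0.0035, -0.0005, -0.03],
    [0, 0, -0.04],
    [0, 0, -0.04],
    [0, 0, -0.03],
    [0, 0, -0.014],
    [0, 0, 0],
    [0, 0, 0],
    [0, 0, 0],
    [0, 0, 0],
    [0, 0, 0]
  ],
  "rotation": [
    [0, 0, 0],
    [0, 0, 0],
    [0, 0, 0],
    [0, 0, 0],
    [0, 0, 0],
    [0, 0, 0],
    [0, 0, 0],
    [0, 0, 0],
    [0, 0, 0],
    [0, 0, 0]
  ],
  "grip": [1, 1, 1, 1, 0.5, 0.3, 0, 0, 0, 0]
}}

```text
t: 3.15
position: [0.5728, 0.1247, 0.069]
ee_rot: [-3.122, 0.345, -0.001]
contact_force: [-0.6, 0.8, -0.2]
finger_gap: 0.035
grip_force: 0.0
```

>>> {"op": "servo_tool", "data": {
  "linear": [
    [0, 0, 0],
    [0, 0, 0],
    [0, 0, 0],
    [0, 0, 0]
  ],
  "rotation": [
    [0, 0, 0],
    [0, 0, 0],
    [0, 0, 0],
    [0, 0, 0]
  ],
  "grip": [0, 0, 0, 0]
}}

```text
t: 3.65
position: [0.5726, 0.1245, 0.0686]
ee_rot: [3.122, -0.344, -0.0]
contact_force: [0.4, -0.8, 0.8]
finger_gap: 0.0177
grip_force: 30.0
```

>>> {"op": "servo_tool", "data": {
  "linear": [
    [0.0017, 0.0076, 0],
    [0.0017, 0.0076, 0],
    [0.0017, 0.0076, 0],
    [0.0017, 0.0076, 0],
    [0.0017, 0.0076, 0],
    [0.0017, 0.0076, 0],
    [0, 0, 0],
    [0, 0, 0],
    [0, 0, 0]
  ],
  "rotation": [
    [0, 0, 0],
    [0, 0, 0],
    [0, 0, 0],
    [0, 0, 0],
    [0, 0, 0],
    [0, 0, 0],
    [0, 0, 0],
    [0, 0, 0],
    [0, 0, 0]
  ],
  "grip": [0, 0, 0, 0, 0, 0, 0, 0, 0]
}}

```text
t: 4.78
position: [0.5829, 0.1706, 0.0686]
ee_rot: [-3.122, 0.344, -0.001]
contact_force: [-0.3, 2.1, 1.2]
finger_gap: 0.0175
grip_force: 30.0
```

Run:
```python
from h import *
print(arm.get_obs()['position'])
im,d,P,C,W=wcloud();np.savez('w2.npz',im=im,d=d,P=P,C=C,W=W);cv2.imwrite('pics/w2.png',im)
```

```text
[0.58293341 0.1705786  0.06857453]
```

View pics/w2.png

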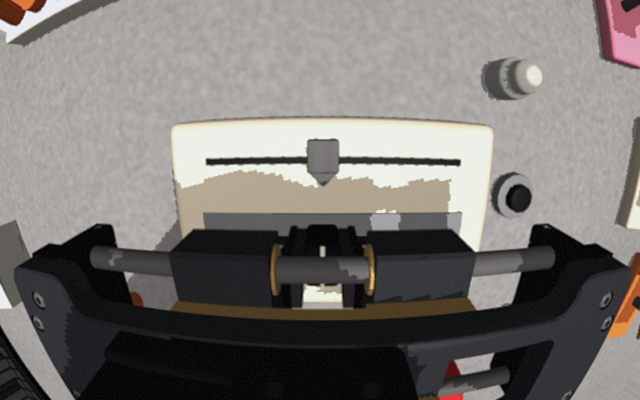

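Run:
```python
from h import *
w=np.load('w2.npz');im,C,W=w['im'],w['C'],w['W'];g=im.max(2).astype(int)
ey=np.array([.2183,.9759]);p=np.array([.58293,.17058])
Q=onz(C,W,.069)[...,:2]@ey-p@ey
for v in range(140,190,3):
    q=np.where((g[v,300:345]<165)&(g[v,300:345]>50))[0]+300
    if len(q): print(v,q.min(),q.max(),round((Q[v,q.min()]+Q[v,q.max()])/2*1e3,2))
Q=onz(C,W,.095)[...,:2]@ey-p@ey
for v in range(246,258,2):
    k=g[v,316:330].astype(float);k=np.clip(k-100,0,None);print(v,round((k*Q[v,316:330]).sum()/k.sum()*1e3,2))
```

```text
140 308 337 -0.22
143 307 338 -0.22
146 307 338 -0.22
149 307 338 -0.22
152 307 338 -0.22
155 307 338 -0.22
158 307 344 -1.8
161 307 339 -0.48
164 306 339 -0.22
167 307 338 -0.22
170 307 338 -0.22
173 309 336 -0.22
176 312 334 -0.49
179 316 331 -0.75
182 318 328 -0.49
185 320 325 -0.22
246 0.02
248 -0.01
250 -0.03
252 -0.02
254 -0.02
256 -0.06
```

>>> {"op": "servo_tool", "data": {
  "linear": [
    [0, 0, 0],
    [0, 0, 0],
    [0, 0, 0],
    [0, 0, 0.02],
    [0, 0, 0.04],
    [0, 0, 0.04],
    [0, 0, 0.03],
    [0, 0, 0]
  ],
  "rotation": [
    [0, 0, 0],
    [0, 0, 0],
    [0, 0, 0],
    [0, 0, 0],
    [0, 0, 0],
    [0, 0, 0],
    [0, 0, 0],
    [0, 0, 0]
  ],
  "grip": [0.5, 0.5, 0.5, 0.5, 0.5, 0.5, 0.5, 0.5]
}}

```text
t: 5.82
position: [0.5843, 0.1708, 0.2016]
ee_rot: [-3.119, 0.344, -0.008]
contact_force: [0.8, 0.2, 0.5]
finger_gap: 0.0434
grip_force: 0.0
```

>>> {"op": "servo_tool", "data": {
  "linear": [
    [-0.0078, -0.0473, 0],
    [-0.0078, -0.0473, 0],
    [-0.0078, -0.0473, 0],
    [-0.0078, -0.0473, 0],
    [-0.0078, -0.0473, 0],
    [-0.0078, -0.0473, 0],
    [-0.0078, -0.0473, 0],
    [-0.0078, -0.0473, 0],
    [0, 0, 0],
    [0, 0, 0]
  ],
  "rotation": [
    [0, 0, -0.0132],
    [0, 0, -0.0132],
    [0, 0, -0.0132],
    [0, 0, -0.0132],
    [0, 0, -0.0132],
    [0, 0, -0.0132],
    [0, 0, -0.0132],
    [0, 0, -0.0132],
    [0, 0, 0],
    [0, 0, 0]
  ],
  "grip": [0, 0, 0, 0, 0, 0, 0, 0, 0, 0]
}}

```text
t: 7.08
position: [0.5199, -0.208, 0.1975]
ee_rot: [-3.1, 0.51, 0.003]
contact_force: [0.7, -1.0, -0.0]
finger_gap: 0.0007
grip_force: 0.0
```

Run:
```python
from h import *
im,d,P,C,W=wcloud();cv2.imwrite('pics/w3.png',im);np.savez('w3.npz',im=im,d=d,P=P,C=C,W=W)
T,_,Pt=cloud('top')
k=cv2.resize(T[150:208,244:314],None,fx=4,fy=4,interpolation=cv2.INTER_CUBIC);o=np.zeros((640,640,3),np.uint8);o[:400]=im;o[400:632,:280]=k
cv2.imwrite('pics/w3.png',o[:600])
v,u=np.mgrid[:400,:640];z=P[...,2]
e=np.array([.9475,-.3197]);n=np.array([.3197,.9475]);X=P[...,:2]-[.5679,-.2233];x=X@e;y=X@n
m=(abs(x+35)<90)&(abs(y)<50)&(z>.014)&(z<.09);print(cv2.minAreaRect(P[m][:,:2].astype(np.float32)))
m&=(im.max(2)<80)&(abs(y)<18)&(z>.034)
print(m.sum(),np.polyfit(x[m],z[m],1),x[m].min(),x[m].max(),y[m].mean())
```

```text
((0.2583595812320709, -0.04874265193939209), (2.522641897201538, 1.0869345664978027), 72.63386535644531)
4527 [-0.17250532  0.0493505 ] -0.4919399533800305 0.14147646627572125 0.03675476582905892
```

View pics/w3.png

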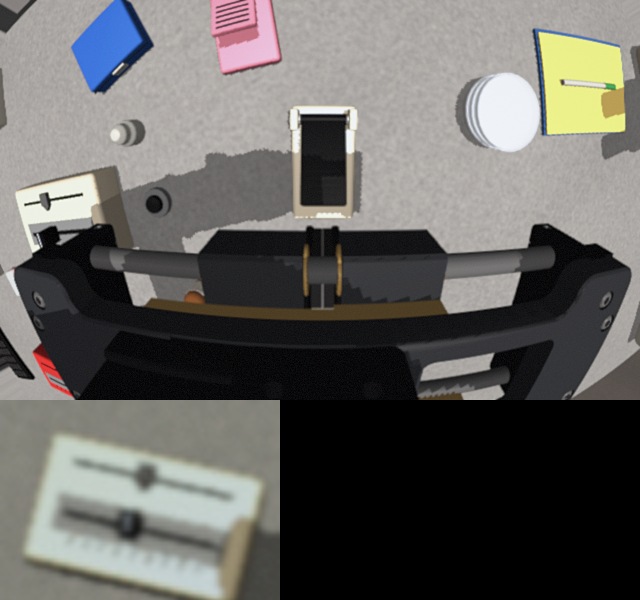

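Run:
```python
from h import *
w=np.load('w3.npz');im,P=w['im'],w['P'];z=P[...,2]
e=np.array([.9475,-.3197]);n=np.array([.3197,.9475]);X=P[...,:2]-[.5679,-.2233];x=X@e;y=X@n
m=(abs(x+.035)<.09)&(abs(y)<.05)&(z>.014)&(z<.09);m[:100]=0;m[222:]=0
r=cv2.minAreaRect(P[m][:,:2].astype(np.float32));print(r,(np.array(r[0])-[.5347,-.2121])@np.c_[e,n])
m&=(im.max(2)<80)&(abs(y)<.018)&(z>.036)
print(m.sum(),np.polyfit(x[m],z[m],1),x[m].min(),x[m].max(),y[m].mean())
```

```text
((0.5350611209869385, -0.2139168381690979), (0.06999022513628006, 0.1302192658185959), 70.97500610351562) [ 0.00092301 -0.001606  ]
3276 [-0.37058271  0.04493969] -0.06696097662533525 0.020170845968473437 -8.441330019549433e-06
```

>>> {"op": "servo_tool", "data": {
  "linear": [
    [0, 0, -0.03],
    [0, 0, -0.04],
    [0, 0, -0.03],
    [0, 0, -0.018],
    [0, 0, 0],
    [0, 0, 0]
  ],
  "rotation": [
    [0, 0, 0],
    [0, 0, 0],
    [0, 0, 0],
    [0, 0, 0],
    [0, 0, 0],
    [0, 0, 0]
  ],
  "grip": [0, 0, 0, 0, 0, 0]
}}

```text
t: 7.92
position: [0.5214, -0.2076, 0.0814]
ee_rot: [3.1, -0.506, 0.003]
contact_force: [0.6, -0.0, 0.7]
finger_gap: 0.0002
grip_force: 0.0
```

>>> {"op": "servo_tool", "data": {
  "linear": [
    [0, 0, -0.006],
    [0, 0, -0.005],
    [0, 0, -0.002],
    [0, 0, 0],
    [0, 0, 0]
  ],
  "rotation": [
    [0, 0, 0],
    [0, 0, 0],
    [0, 0, 0],
    [0, 0, 0],
    [0, 0, 0]
  ],
  "grip": [0, 0, 0, 0, 0]
}}

```text
t: 8.55
position: [0.5206, -0.2083, 0.068]
ee_rot: [3.1, -0.509, 0.001]
contact_force: [-0.9, 0.9, 2.0]
finger_gap: 0.0006
grip_force: 1.2
```

>>> {"op": "servo_tool", "data": {
  "linear": [
    [0, 0, -0.002],
    [0, 0, -0.002],
    [0, 0, 0],
    [0, 0, 0]
  ],
  "rotation": [
    [0, 0, 0],
    [0, 0, 0],
    [0, 0, 0],
    [0, 0, 0]
  ],
  "grip": [0, 0, 0, 0]
}}

```text
t: 9.05
position: [0.5204, -0.2082, 0.0636]
ee_rot: [3.1, -0.509, -0.0]
contact_force: [-0.9, 0.3, 3.6]
finger_gap: 0.0004
grip_force: 1.6
```

>>> {"op": "servo_tool", "data": {
  "linear": [
    [0, 0, -0.003],
    [0, 0, -0.003],
    [0, 0, 0],
    [0, 0, 0]
  ],
  "rotation": [
    [0, 0, 0],
    [0, 0, 0],
    [0, 0, 0],
    [0, 0, 0]
  ],
  "grip": [0, 0, 0, 0]
}}

```text
t: 9.55
position: [0.5202, -0.2081, 0.0575]
ee_rot: [3.1, -0.509, -0.001]
contact_force: [-2.2, 1.0, 5.1]
finger_gap: 0.0006
grip_force: 2.2
```

>>> {"op": "servo_tool", "data": {
  "linear": [
    [0, 0, -0.0025],
    [0, 0, -0.002],
    [0, 0, 0],
    [0, 0, 0],
    [0, 0, 0]
  ],
  "rotation": [
    [0, 0, 0],
    [0, 0, 0],
    [0, 0, 0],
    [0, 0, 0],
    [0, 0, 0]
  ],
  "grip": [0, 0, 0, 0, 0]
}}

```text
t: 10.18
position: [0.5198, -0.208, 0.0531]
ee_rot: [-3.1, 0.509, 0.002]
contact_force: [-2.8, 0.1, 5.5]
finger_gap: 0.0004
grip_force: 2.7
```

Run:
```python
from h import *
e=np.array([.9475,-.3197]);n=np.array([.3197,.9475])
def fit(im,P,name):
    z=P[...,2];X=P[...,:2]-[.5679,-.2233];x=X@e;y=X@n
    m=(im.max(2)<80)&(abs(y)<.02)&(x>-.075)&(x<.01)&(z>.036)&(z<.08)
    k=m.copy()
    for _ in range(6):
        p=np.polyfit(x[k],z[k],1);k=m&(abs(z-np.polyval(p,x))<.003)
    print(name,m.sum(),k.sum(),p,np.arctan(p[0]),x[k].min(),x[k].max())
im,d,P,C,W=wcloud();fit(im,P,'w')
S,_,Q=cloud('scene');fit(S,Q,'s')
D=np.load('scene.npz');fit(D['im'],D['P'],'s free')
o=np.zeros((600,640,3),np.uint8);o[:400]=im;o[400:,:240]=cv2.resize(S[135:185,250:310],(240,200));o[400:,250:490]=cv2.resize(S[222:312,280:370],(240,200))
cv2.imwrite('pics/w4.png',o);s=arm.get_obs();print(s['t'],s['position'],s['contact_force'])
```

```text
w 7282 6572 [-0.1836077   0.04127181] -0.18158520662072108 -0.04417771720226179 0.00999121943025826
s 74 62 [-0.05001176  0.04316506] -0.049970123894288815 -0.038774670063536534 0.00985298080904022
s free 263 218 [-0.38967111  0.0468474 ] -0.3715705703195047 -0.06575229538949497 0.009854691497310825
10.275 [ 0.51983275 -0.20801345  0.05307511] [-2.55980241  1.39870446  5.05694404]
```

View pics/w4.png

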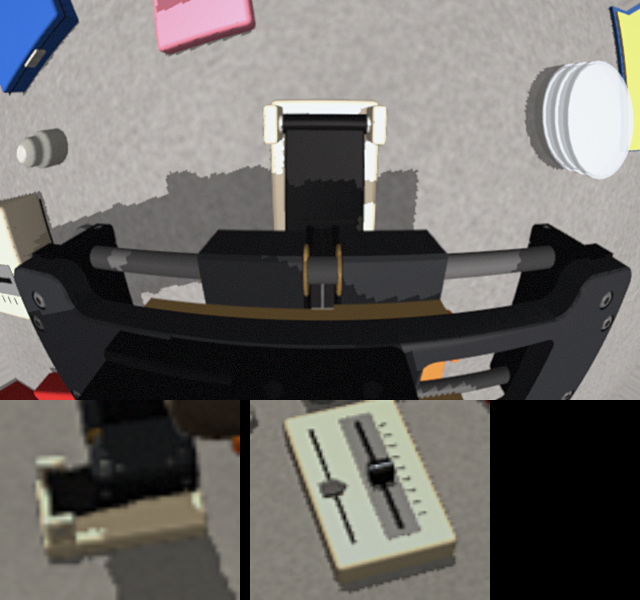

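```bash
python3 -c "
from station import arm
print(arm.finish_job())"
```

```text
the job is handed in; nothing more can be done
None
```

I handed the job in with the slide grip within about 0.3 mm of the pointer tip and the shutter paddle then pressed and held at about 0.18 rad (half-way), without reaching the bottom.

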